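Refit the analyser's reagent carrier

ROBOT

A 6-joint arm with a two-finger parallel gripper is mounted at the origin on a cart in front of the work surface, level with it; the furniture and walls round the work are solid. World frame = base frame: x ahead of the robot, y to its left, z up, the work surface at z = 0. Lengths are in m, angles in degrees, forces in N, time in s.
With the tool pointing down it reaches from about 0.25 to 0.725 m from the base axis. Payload 9.7 kg.
Tool frame: the origin (TCP) lies midway between the tips of the shut fingers; the grasp point (between the pads) lies 19 mm behind it; y points along the fingers, x is the direction in which the jaws open and shut, and the axes are right-handed (so a half turn about y gives the same grasp; the last joint's range is limited). The gripper opens to 85 mm and grips with 20 to 120 N. Pads are 22 mm wide; open, the fingers measure 114 mm over their backs; the gripper's body (76 mm by 85 mm) begins 54 mm behind the grasp point. The pads swing forward as they close: fully open they stand 13 mm farther back than shut.
Start: joints at [-64.4, 4.979, 10.078, 95.1, 0, 90], TCP at [0.238, -0.496, 0.231] pointing down, gripper open.
Joint ranges: [-179.16, 179.16], [-48.56, 103.87], [-65.8, 70.77], [-126.05, 130.52], [-82.76, 87.17], [-180, 180]. Speed limits (degrees/s): [127.2, 127.2, 147.25, 180, 180, 180].

INTERFACE

Orientations are given as [roll, pitch, yaw] about the fixed x, y, z axes, in that order (R = Rz(yaw) Ry(pitch) Rx(roll)).
In Python, from workcell import get_obs, camera, job_done gives the robot as it stands.
- The arm moves only by the tool play_rows, never from a script. Its argument "moves" is a list of rows, each a list of 3 entries, a list of its own where there are three numbers: the turn, a rotation vector about the tool's x, y, z in degrees, then the shift along the tool's x, y, z in m, then the opening in per cent of the stroke, from 0 (shut) to 100 (fully open). A call has exactly 5 rows; each row is the pose to reach, as a shift and turn from the pose commanded when the call began, along the tool's axes at that moment; what a row does not reach only later rows make up. A row lasts 1/10 s, in which the tool goes at most 50 mm and 8.59 degrees, less where a joint would pass 70% of its speed; a pose out of reach is approached as far as the arm can. A call with a gripper value outside its range is refused whole. The fingers move at their own pace and stop on an object; "grip_force" is the grip in N (left out, the last holds). Time passes only in rows, so rows that repeat a pose let the fingers close, or fill a call up. It gives the time, the measured TCP pose, the force and the opening at its end, in the units of the state.
- get_obs(): the state, without advancing time (a new reading comes with each control period).
- camera(name): name is "scene" or "side" or "wrist"; returns a dict with "img" (480x640x3 uint8, red, green, blue), "fov_y" (degrees; the focal length in pixels is half the picture's height over the tangent of half this angle, whatever the lens; pixels are square), "cx", "cy" (the principal point, pixels), "k1" (the pictures are not rectified: a ray, as slopes to the right and down, at radius r is drawn at 1 + k1 r^2 times it, then the intrinsics apply), "world_from_camera" (4x4, takes a point from camera to world coordinates). Camera axes: x right, y up, looking along -z (the intrinsics and any distortion apply to the point x, -y, -z); pixel columns grow to the right and rows downward; lengths in m; the calibration is good to about 2 mm. A picture is of the moment at which its call begins. There is no depth.
- job_done(): hands the job in, once; it reports no verdict.
The state is a dict: "time": time; "q": joint angles; "qd": joint speeds; "joint_efforts": joint torques, N m; "ee_pos": TCP position; "tcp_rot": TCP orientation; "wrist_force": force on the tool from outside, world axes, zero at the start; "torque": the same for the moment, N m; "opening": finger opening in m.
Only numpy, scipy, OpenCV 4.12 (cv2) and the standard library are available. Lean on these libraries where they do the work, as an engineer would, in place of code of your own. Each camera call takes 0.05 s, during which the arm holds its last target.

TASK

Make up the grey reagent carrier for the next analyser run: stand the large brown bottle with the black cap in the black seat, the bottle with the blue cap in the blue seat and the small dropper bottle with the yellow cap in the yellow seat, each upright and fully home. The small brown dropper bottle left in the yellow seat has to come out: stand it in the white tray. Set the bottles down rather than drop them, keep them upright on the way, and leave the yellow-lidded jar and the white-capped bottle where they stand, for they do not belong in this carrier.

Things in the scene. Friction and masses are not known exactly. Their poses are not given: they have to be found in the camera images.
- amber_bottle_mid (a point): large brown bottle with black screw cap and pale blue label, 62 mm across, 135 mm tall; the cap is 36 mm across and fills the top 22 mm; the shoulder widens at once below it, down to the straight body (lowest 90 mm), so hold it by the cap alone or by the body. Loose, stands on the worktop. Point at its centre, 67.5 mm above its underside; z up along it
- blue_bottle_mid (a point): white bottle with blue screw cap, 48 mm across, 95 mm tall; the cap is 29 mm across and fills the top 18 mm; the shoulder widens at once below it, down to the straight body (lowest 60 mm), so hold it by the cap alone or by the body. Loose, stands on the worktop. Point at its centre, 47.5 mm above its underside; z up along it
- yellow_dropper_mid (a point): small white dropper bottle with yellow cap, 33 mm across, 72 mm tall; the cap is 20 mm across and fills the top 22 mm; the shoulder widens at once below it, down to the straight body (lowest 30 mm), so hold it by the cap alone. Loose, stands on the worktop. Point at its centre, 36 mm above its underside; z up along it
- brown_dropper_mid (a point): small brown dropper bottle with black cap, the same shape as the yellow-capped one (33 mm across, 72 mm tall, cap 20 mm across, top 22 mm). Loose, stands at the start in the yellow seat, its cap and shoulder above the rim. Point at its centre, 36 mm above its underside; z up along it
- seat_black: black round cup with flared mouth on a white 82 mm square foot, one of three seats 85 mm apart in the row of the grey reagent carrier (frame 100 x 272 mm, 24 mm high, fixed). Bore 70 mm, mouth 77 mm, 34 mm deep. Origin on its axis at the underside of its foot, 8 mm above the worktop; its floor 6 mm and its rim 40 mm above the origin. z up, y along the row of seats
- seat_blue: blue round cup with flared mouth, another seat of the same carrier. Bore 56 mm, mouth 65 mm, 30 mm deep. Origin on its axis at the underside of its foot, 8 mm above the worktop; its floor 8 mm and its rim 38 mm above the origin. z up, y along the row
- seat_yellow: yellow round cup with flared mouth, another seat of the same carrier. Bore 41 mm, mouth 51 mm, 26 mm deep. Origin on its axis at the underside of its foot, 8 mm above the worktop; its floor 20 mm and its rim 46 mm above the origin. z up, y along the row
- set_aside_tray: empty white rectangular tray, fixed, 212 mm along its x, 312 mm along its y, 59 mm high; its flat floor, about 150 x 250 mm, is 4 to 8 mm up and its walls slope outwards. Origin at the centre of its underside, z up
- yellow_jar_mid (a point): cream jar with wide yellow lid, 66 mm across, 118 mm tall, to be left alone. Loose, stands on the worktop. Point at its centre, 59 mm above its underside
- white_bottle_mid (a point): white bottle with white cap and red label band, 58 mm across, 115 mm tall, to be left alone. Loose, stands on the worktop. Point at its centre, 57.5 mm above its underside
Not all that is in view belongs to the job. What is shaped like the part that bears yellow_dropper_mid but red is not meant.

How it is judged:
By the outcome, as a careful person would: the job done as asked, in the order asked, and still so for the second after the job is handed in, with the robot touching nothing.
It also fails if it takes over 104 s, if anything falls off the work surface, if the arm or the gripper's body presses on something with over 40 N, if the wrist force passes 120 N, or if a joint passes its speed limit or range.

## Working session

There is one attempt and no reset: what is moved stays moved. The work goes in short steps, Python scripts to look and compute and a tool call to move; the robot and the scene stay as the last step left them, time stands still between calls to the robot, and variables do not carry over. Pictures are saved under pics/ and viewed, and the job is handed in when it is done.

Besides the shell and the picture viewer there is one more tool, called after "Call:" in YAML: its name, and indented under it one key for each argument. play_rows: Moves the arm, as the interface text tells. Its arguments: {"type":"object","properties":{"moves":{"type":"array"},"grip_force":{"type":"number"}},"required":["moves"]}

```bash
ls; mkdir -p pics
cat > h.py <<'E'
import numpy as np, cv2
from workcell import get_obs, camera, job_done
def ray(c,u,v):
    f=c["img"].shape[0]/2/np.tan(np.radians(c["fov_y"])/2)
    K=np.array([[f,0,c["cx"]],[0,f,c["cy"]],[0,0,1]]);d=np.array([c["k1"],0,0,0,0],float)
    p=cv2.undistortPoints(np.array([[[u,v]]],float),K,d)[0,0]
    T=np.array(c["world_from_camera"])
    return T[:3,3],T[:3,:3]@np.array([p[0],-p[1],-1])
def onz(c,u,v,z):
    o,d=ray(c,u,v);return o+d*(z-o[2])/d[2]
def proj(c,P):
    f=c["img"].shape[0]/2/np.tan(np.radians(c["fov_y"])/2)
    T=np.array(c["world_from_camera"]);p=T[:3,:3].T@(np.array(P)-T[:3,3])
    x,y=p[0]/-p[2],-p[1]/-p[2];s=1+c["k1"]*(x*x+y*y)
    return np.array([c["cx"]+f*x*s,c["cy"]+f*y*s])
def tri(c1,a,c2,b):
    o1,d1=ray(c1,*a);o2,d2=ray(c2,*b)
    s,*_=np.linalg.lstsq(np.c_[d1,-d2],o2-o1,rcond=None)
    p,q=o1+s[0]*d1,o2+s[1]*d2
    return (p+q)/2,np.linalg.norm(p-q)
def save(c,n): cv2.imwrite("pics/"+n,c["img"][:,:,::-1])
E
python3 - <<'E'
from h import *
import pickle
np.set_printoptions(precision=4,suppress=True)
o=get_obs();print(o)
D={}
for n in("scene","side","wrist"):
    c=camera(n);save(c,n+"0.png");D[n]=c
    print(n,c["fov_y"],c["cx"],c["cy"],c["k1"]);print(np.array(c["world_from_camera"]))
pickle.dump(D,open("c0.pkl","wb"))
E
```

```text
pics
{'time': 0.0, 'q': array([-64.3995,   5.0091,  10.035 ,  95.0984,  -0.0016,  89.9991]), 'qd': array([-0.0227, -0.0688,  0.0612,  0.0344, -0.0567,  0.0129]), 'joint_efforts': array([ -0.0001, -52.0381,  46.4808,   0.0162,  -0.    ,   0.    ]), 'ee_pos': array([ 0.2375, -0.4958,  0.2306]), 'tcp_rot': array([-90.0016,   0.0726, -64.3986]), 'wrist_force': array([-0.3573,  0.3204,  0.1415]), 'torque': array([0.0068, 0.0215, 0.0198]), 'opening': 0.08564349963403915}
scene 52.32921573913131 315.21148607399084 244.07872758271202 -0.06870280628712301
[[-0.7753  0.4154 -0.4757  0.0203]
 [-0.6315 -0.5096  0.5844  0.585 ]
 [ 0.0003  0.7535  0.6574  0.7939]
 [ 0.      0.      0.      1.    ]]
side 49.19552191574938 317.82172899519475 236.67625519047746 0.0382417005586409
[[ 0.9587  0.1727 -0.226   0.2737]
 [-0.2843  0.5524 -0.7836 -0.9573]
 [-0.0105  0.8155  0.5787  0.7322]
 [ 0.      0.      0.      1.    ]]
wrist 68.0151599431057 318.82127711098315 232.18511096857216 -0.058446710521580104
[[ 0.4311  0.87    0.2393  0.2971]
 [-0.9023  0.4163  0.1122 -0.4671]
 [-0.002  -0.2643  0.9644  0.3729]
 [ 0.      0.      0.      1.    ]]
```

View pics/scene0.png

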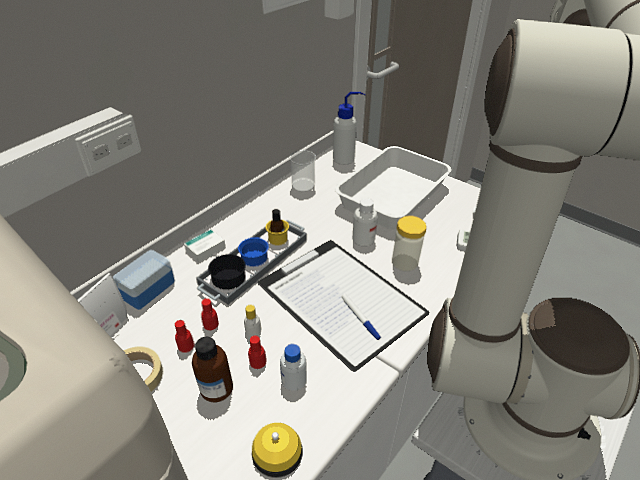

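View pics/side0.png

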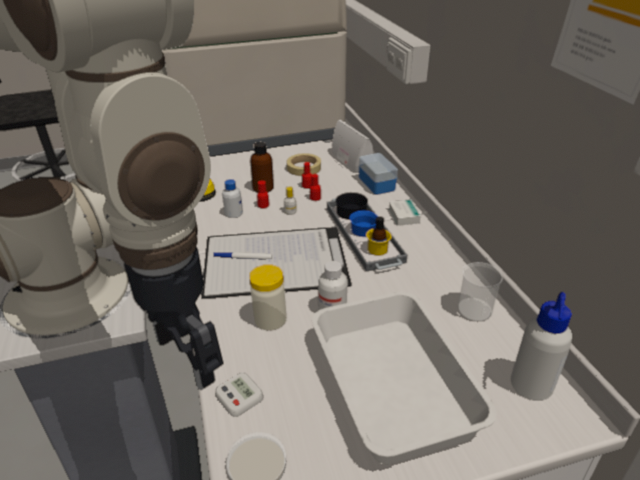

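View pics/wrist0.png

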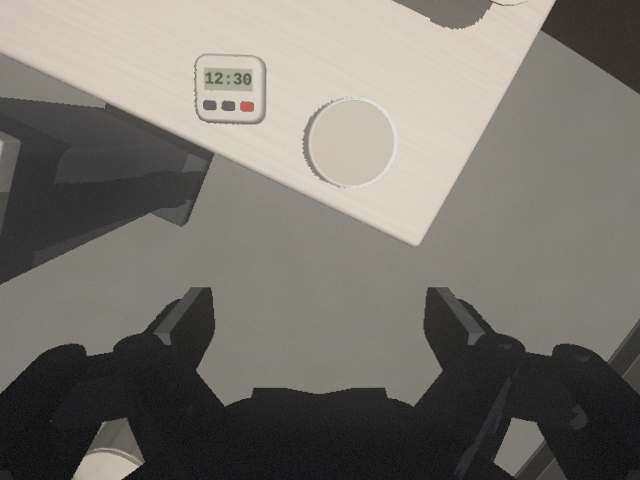

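The scene view shows the carrier row (black 228,270; blue 254,252; yellow 277,232), amber bottle (212,370), blue-capped (292,370), yellow dropper (251,322), tray (395,185). The side view shows the same things; the reds are decoys. Next I'll zoom in.

Run:
```python
import pickle,cv2
D=pickle.load(open("c0.pkl","rb"))
a=D["scene"]["img"][200:410,170:330,::-1];cv2.imwrite("pics/sc_crop.png",cv2.resize(a,None,fx=2.85,fy=2.85,interpolation=cv2.INTER_CUBIC))
a=D["side"]["img"][130:270,200:420,::-1];cv2.imwrite("pics/si_crop.png",cv2.resize(a,None,fx=3.6,fy=3.6,interpolation=cv2.INTER_CUBIC))
```

```text
(no output)
```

View pics/sc_crop.png

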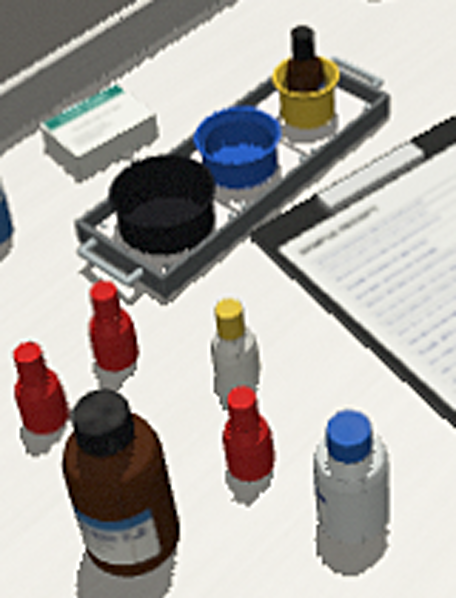

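View pics/si_crop.png

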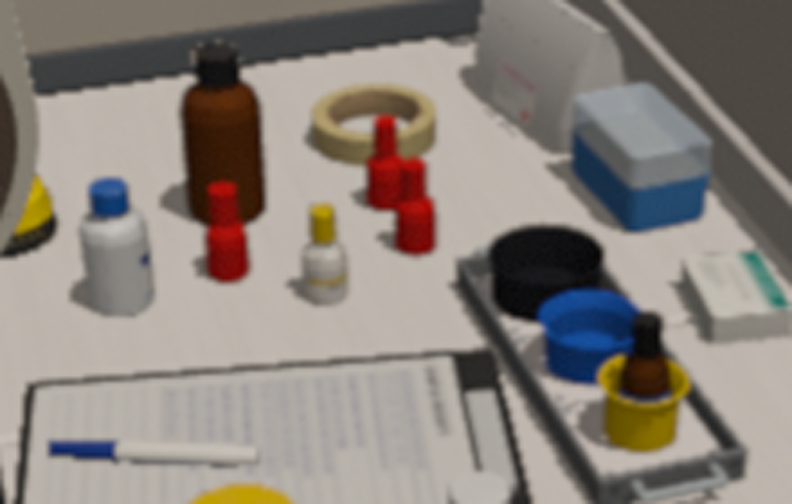

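```bash
cat > m.py <<'E'
from h import *
import pickle
np.set_printoptions(precision=4,suppress=True)
D=pickle.load(open("c0.pkl","rb"));A,B=D["scene"],D["side"]
def blob(c,x0,y0,x1,y1,f):
    hsv=cv2.cvtColor(c["img"],cv2.COLOR_RGB2HSV).astype(int);H,S,V=hsv[...,0],hsv[...,1],hsv[...,2]
    m=f(H,S,V).astype(np.uint8);z=np.zeros_like(m);z[y0:y1,x0:x1]=m[y0:y1,x0:x1]
    n,l,s,ce=cv2.connectedComponentsWithStats(z)
    i=1+np.argmax(s[1:,4]);return ce[i],s[i],(l==i)
yel=lambda H,S,V:(H>18)&(H<35)&(S>120)
blu=lambda H,S,V:(H>100)&(H<125)&(S>130)
drk=lambda H,S,V:(V<60)
blk=lambda H,S,V:(V<55)&(S<90)
if __name__=="__main__":
  for n,f,a,b in [("ydrop",yel,(235,300,270,345),(275,180,305,205)),
    ("bluecap",blu,(275,335,310,370),(220,175,245,195)),
    ("ambcap",blk,(190,335,225,360),(250,140,276,158)),
    ("brcap",blk,(270,207,286,222),(372,215,390,228)),
    ("bseat",blu,(230,230,272,270),(345,205,380,240)),
    ("yseat",yel,(260,215,295,250),(360,220,395,260)),
    ("kseat",blk,(206,253,247,290),(333,190,370,219))]:
    ca,sa,_=blob(A,*a,f);cb,sb,_=blob(B,*b,f)
    print(n,ca,sa,cb,sb,*tri(A,ca,B,cb))
E
python3 m.py
```

```text
ydrop [250.0965 311.5965] [246 305  10  14 114] [289.3934 191.9016] [287 187   6  11  61] [0.5254 0.169  0.0556] 0.0009132923353149726
bluecap [292.0215 353.0172] [285 344  15  19 233] [229.9383 184.6543] [226 180   9  10  81] [0.3823 0.2052 0.0812] 0.00020523760639889812
ambcap [205.5153 349.0153] [196 337  21  23 262] [259.7094 147.7009] [253 142  13  12 117] [0.4822 0.3122 0.1184] 0.00017599284730789757
brcap [275.6897 214.6207] [272 210   8  11  58] [379.5556 222.5714] [376 218   8  10  63] [ 0.6731 -0.0687  0.0844] 0.0009902387382553749
bseat [253.3139 250.9372] [238 237  30  29 669] [362.2749 221.0166] [348 209  29  27 542] [0.667  0.0192 0.0335] 0.00018697128699033457
yseat [277.2991 233.7196] [265 220  24  25 321] [377.4588 243.2747] [366 229  26  26 364] [ 0.6715 -0.0679  0.0271] 0.0001079712324151712
kseat [227.2517 271.1016] [206 253  39  37 886] [350.0358 203.7401] [336 193  34  26 558] [0.6655 0.1036 0.0325] 5.206467062354862e-05
```

Run:
```python
from m import *
red=lambda H,S,V:((H<6)|(H>174))&(S>170)&(V>90)
for c,bx in((A,(165,290,275,380)),(B,(250,155,330,212))):
    hsv=cv2.cvtColor(c["img"],cv2.COLOR_RGB2HSV).astype(int)
    m=red(hsv[...,0],hsv[...,1],hsv[...,2]).astype(np.uint8)
    z=np.zeros_like(m);x0,y0,x1,y1=bx;z[y0:y1,x0:x1]=m[y0:y1,x0:x1]
    n,l,s,ce=cv2.connectedComponentsWithStats(z)
    for i in range(1,n):
        if s[i,4]>40: print(ce[i],s[i],onz(c,*ce[i],.034))
# tray corners rim at z .059
for p in [(393,149),(450,172),(339,186),(395,222)]: print("trayA",onz(A,*p,.059))
for p in [(315,316),(402,299),(484,404),(375,452)]: print("trayB",onz(B,*p,.059))
print("jar",tri(A,(411,227),B,(267,278)),"white",tri(A,(366,210),B,(333,268)))
print("amber base",onz(A,214,390,0.02))
```

```text
[208.2708 315.2708] [202 299  14  31 325] [0.5997 0.218  0.034 ]
[182.6705 337.0739] [175 320  17  32 352] [0.5964 0.2875 0.034 ]
[256.1034 353.1565] [249 336  16  33 377] [0.4587 0.2233 0.034 ]
[310.9416 182.313 ] [302 162  18  38 377] [0.6007 0.2363 0.034 ]
[262.234  194.2596] [258 180  10  28 235] [0.4626 0.214  0.034 ]
trayA [ 0.6441 -0.5461  0.059 ]
trayA [ 0.4542 -0.5409  0.059 ]
trayA [ 0.6512 -0.2899  0.059 ]
trayA [ 0.4538 -0.2532  0.059 ]
trayB [ 0.4605 -0.2844  0.059 ]
trayB [ 0.6308 -0.2888  0.059 ]
trayB [ 0.6525 -0.5414  0.059 ]
trayB [ 0.4651 -0.5682  0.059 ]
jar (array([ 0.3898, -0.208 ,  0.1053]), np.float64(0.0013678513927332435)) white (array([ 0.5154, -0.2083,  0.0961]), np.float64(0.009573665075017621))
amber base [0.4687 0.3237 0.02  ]
```

Call:
play_rows:
  moves:
    - [[0, -8, 0], [0, 0, 0], 45]
    - [[0, -16, 0], [0, -0.03, 0], 45]
    - [[0, -24, 0], [0, -0.06, 0], 45]
    - [[0, -32, 0], [0, -0.06, 0], 45]
    - [[0, -40, 0], [0, -0.06, 0], 45]
  grip_force: 50

```text
time: 0.65
ee_pos: [0.2378, -0.4963, 0.2921]
tcp_rot: [-90.0, -0.1, -24.1]
wrist_force: [-0.1, -0.2, -0.6]
opening: 0.0385
```

Run:
```python
import numpy as np
y=np.radians(-24.4);c,s=np.cos(y),np.sin(y)
for k in (1,2,3,4,5):
  dx,dy=.244*.0577*k,.808*.0577*k
  print(round(dx*c+dy*s,4),round(-dx*s+dy*c,4))
```

```text
-0.0064 0.0483
-0.0129 0.0965
-0.0193 0.1448
-0.0258 0.1931
-0.0322 0.2414
```

Call:
play_rows:
  moves:
    - [[0, -8, 0], [-0.006, 0, 0.048], 45]
    - [[0, -16, 0], [-0.013, 0, 0.096], 45]
    - [[0, -24.4, 0], [-0.019, 0, 0.144], 45]
    - [[0, -24.4, 0], [-0.026, 0, 0.192], 45]
    - [[0, -24.4, 0], [-0.032, 0, 0.24], 45]

```text
time: 1.15
ee_pos: [0.3076, -0.2624, 0.2911]
tcp_rot: [-90.0, -0.0, -0.0]
wrist_force: [0.9, 0.4, 0.8]
opening: 0.0383
```

```bash
python3 -c "
from h import *
o=get_obs();print(o['ee_pos'],o['tcp_rot'],o['q'],o['time'])"
```

```text
[ 0.30756233 -0.26243987  0.29109719] [-8.99987821e+01 -4.88343621e-03 -2.21517378e-02] [-4.04766821e+01 -1.28478832e+01  2.95331609e-02  1.02874491e+02
  4.09534963e-03  4.95454697e+01] 1.15
```

Call:
play_rows:
  moves:
    - [[0, 0, 0], [0.014, 0, 0.048], 45]
    - [[0, 0, 0], [0.028, 0, 0.096], 45]
    - [[0, 0, 0], [0.042, 0, 0.144], 45]
    - [[0, 0, 0], [0.056, 0, 0.192], 45]
    - [[0, 0, 0], [0.07, 0, 0.24], 45]

```text
time: 1.65
ee_pos: [0.3776, -0.0222, 0.2914]
tcp_rot: [-90.0, -0.0, -0.0]
wrist_force: [2.3, -0.6, -0.6]
opening: 0.0389
```

Call:
play_rows:
  moves:
    - [[0, 0, 0], [0.016, 0, 0.047], 45]
    - [[0, 0, 0], [0.032, 0, 0.094], 45]
    - [[0, 0, 0], [0.048, 0, 0.141], 45]
    - [[0, 0, 0], [0.064, 0, 0.188], 45]
    - [[0, 0, 0], [0.08, 0, 0.235], 45]

```text
time: 2.15
ee_pos: [0.4578, 0.2131, 0.2912]
tcp_rot: [-90.0, -0.0, 0.0]
wrist_force: [1.2, -0.8, 1.3]
opening: 0.0386
```

Run:
```python
from h import *
import pickle
c=camera("wrist");save(c,"w1.png");o=get_obs();print(o['ee_pos'],o['tcp_rot'],o['time'])
pickle.dump(c,open("w1.pkl","wb"))
```

```text
[0.45942807 0.21830757 0.28869926] [-89.92664325   0.11366533   0.16287894] 2.2
```

View pics/w1.png

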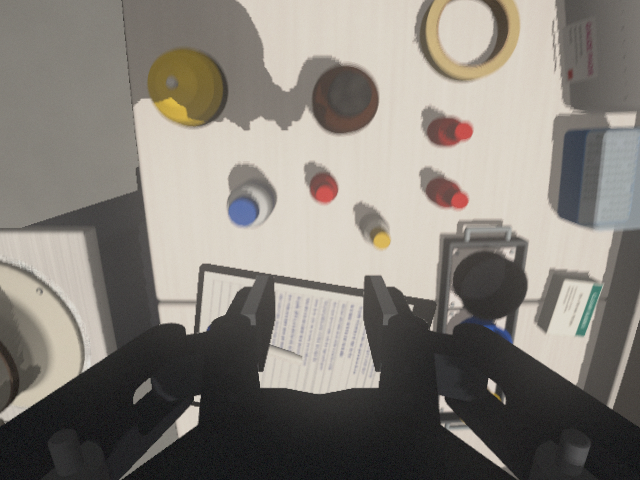

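Wrist view: amber cap (350,92), blue cap (243,210), yellow cap (381,240), black seat (490,285). I'll check these against the two-view estimates.

Run:
```python
from m import *
c=pickle.load(open("w1.pkl","rb"))
for n,f,a,z in [("blue",blu,(225,190,265,230),.095),("yel",yel,(368,228,395,250),.072),("amb",lambda H,S,V:(V<75)&(S<70),(320,65,385,120),.135)]:
    ce,s,_=blob(c,*a,f);print(n,ce,s,onz(c,*ce,z),onz(c,*ce,z-.011))
print("seat",onz(c,490,285,.048))
print(onz(c,351,93,.135))
P=[(0.5254,.169,.0556),(.3823,.2052,.0812),(.4822,.3122,.1184),(.6655,.1036,.048)]
for p in P: print(proj(c,p))
```

```text
Traceback (most recent call last):
  File "m.py", line 9, in blob
    i=1+np.argmax(s[1:,4]);return ce[i],s[i],(l==i)
        ~~~~~~~~~^^^^^^^^^
ValueError: attempt to get argmax of an empty sequence
```

Run:
```python
from m import *
c=pickle.load(open("w1.pkl","rb"))
blu2=lambda H,S,V:(H>100)&(H<130)&(S>90)
yel2=lambda H,S,V:(H>15)&(H<38)&(S>100)
for n,f,a,z in [("blue",blu2,(225,190,265,230),.095),("yel",yel2,(368,228,395,250),.072),("amb",lambda H,S,V:(V<90)&(S<70),(320,65,385,120),.135)]:
    ce,s,_=blob(c,*a,f);print(n,ce,s,onz(c,*ce,z),onz(c,*ce,z-.011))
print("seat",onz(c,490,285,.048))
P=[(0.5254,.169,.0556),(.3823,.2052,.0812),(.4822,.3122,.1184),(.6655,.1036,.048)]
for p in P: print(proj(c,p))
a=c["img"][50:310,220:540,::-1];cv2.imwrite("pics/w1c.png",cv2.resize(a,None,fx=2.3,fy=2.3,interpolation=cv2.INTER_CUBIC))
```

```text
blue [242.2165 211.7299] [229 200  27  25 522] [0.3823 0.208  0.095 ] [0.3799 0.2057 0.084 ]
yel [381.1892 239.6441] [373 231  17  17 222] [0.5231 0.1727 0.072 ] [0.5251 0.1695 0.061 ]
amb [344.1798  92.1942] [ 320   67   52   53 2075] [0.477  0.3132 0.135 ] [0.4777 0.3144 0.124 ]
seat [0.6607 0.1091 0.048 ]
[380.6036 238.6659]
[245.1938 211.6033]
[349.0104  95.7752]
[493.3205 289.1799]
```

View pics/w1c.png

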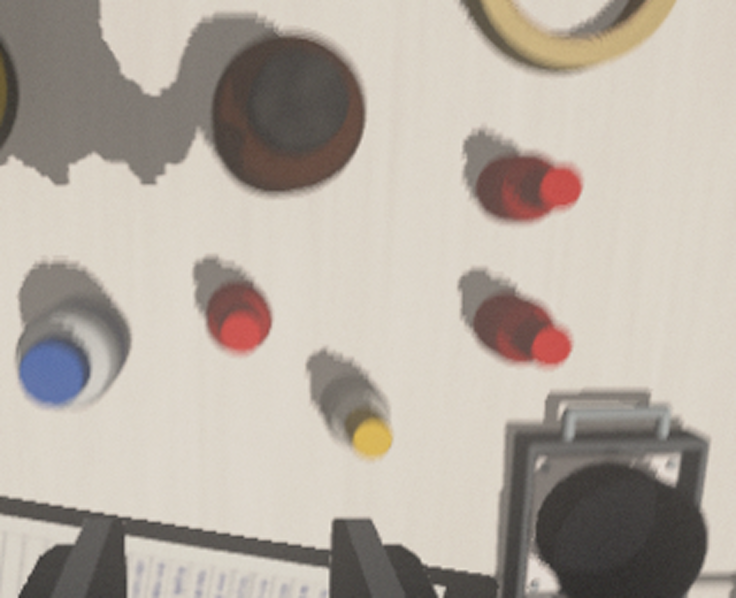

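Call:
play_rows:
  moves:
    - [[0, 0, 0], [0.012, 0, 0.049], 70]
    - [[0, 0, 0], [0.024, 0, 0.098], 70]
    - [[0, 0, 0], [0.024, 0.04, 0.098], 70]
    - [[0, 0, 0], [0.024, 0.08, 0.098], 70]
    - [[0, 0, 0], [0.024, 0.1, 0.098], 70]

```text
time: 2.7
ee_pos: [0.4807, 0.3087, 0.1869]
tcp_rot: [-90.2, 0.2, 0.1]
wrist_force: [-0.3, -0.6, -0.3]
opening: 0.0601
```

Run:
```python
from h import *
import pickle
c=camera("wrist");save(c,"w2.png");o=get_obs();print(o['ee_pos'],o['tcp_rot'],o['time'])
pickle.dump(c,open("w2.pkl","wb"))
```

```text
[0.48013446 0.30808958 0.18485683] [-9.02407734e+01  3.74903727e-01  3.12272068e-02] 2.75
```

View pics/w2.png

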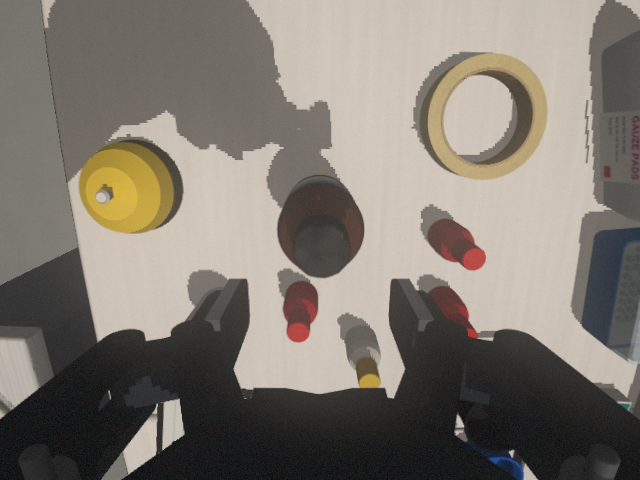

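Run:
```python
from m import *
c=pickle.load(open("w2.pkl","rb"))
for _ in range(3):
    o=get_obs();print(o['ee_pos'],o['time'])
print(onz(c,322,250,.135),onz(c,322,248,.135),onz(c,368,382,.072))
a=c["img"][160:300,250:390,::-1];cv2.imwrite("pics/w2c.png",cv2.resize(a,None,fx=4,fy=4,interpolation=cv2.INTER_CUBIC))
```

```text
[0.4801 0.3081 0.1849] 2.75
[0.4801 0.3081 0.1849] 2.75
[0.4801 0.3081 0.1849] 2.75
[0.4813 0.3118 0.135 ] [0.4813 0.313  0.135 ] [0.5215 0.1713 0.072 ]
```

View pics/w2c.png

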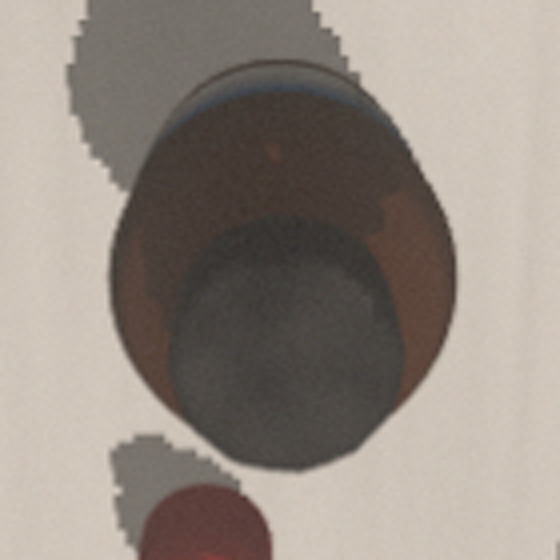

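Call:
play_rows:
  moves:
    - [[0, 0, 0], [0, 0.03, 0.003], 70]
    - [[0, 0, 0], [0, 0.055, 0.003], 70]
    - [[0, 0, 0], [0, 0.07, 0.003], 70]
    - [[0, 0, 0], [0, 0.077, 0.003], 70]
    - [[0, 0, 0], [0, 0.077, 0.003], 70]

```text
time: 3.25
ee_pos: [0.4816, 0.3116, 0.1142]
tcp_rot: [-90.0, 0.0, -0.0]
wrist_force: [0.3, 0.0, 0.7]
opening: 0.0599
```

Call:
play_rows:
  moves:
    - [[0, 0, 0], [0, 0, 0], 30]
    - [[0, 0, 0], [0, 0, 0], 30]
    - [[0, 0, 0], [0, 0, 0], 30]
    - [[0, 0, 0], [0, 0, 0], 30]
    - [[0, 0, 0], [0, 0, 0], 30]
  grip_force: 60

```text
time: 3.75
ee_pos: [0.4822, 0.3121, 0.1161]
tcp_rot: [-89.9, -0.1, -0.0]
wrist_force: [-1.3, -1.6, 5.8]
opening: 0.0341
```

Call:
play_rows:
  moves:
    - [[0, 0, 0], [0, -0.002, 0], 20]
    - [[0, 0, 0], [0, -0.01, 0], 20]
    - [[0, 0, 0], [0, -0.03, 0], 20]
    - [[0, 0, 0], [0, -0.06, 0], 20]
    - [[0, 0, 0], [0, -0.09, 0], 20]

```text
time: 4.25
ee_pos: [0.4813, 0.3116, 0.2053]
tcp_rot: [-90.0, 0.0, -0.0]
wrist_force: [0.2, 1.2, -3.1]
opening: 0.0339
```

Run:
```python
from h import *
import pickle
c=camera("wrist");save(c,"w3.png");o=get_obs();print(o['ee_pos'],o['tcp_rot'],o['time'],o['wrist_force'])
c2=camera("side");save(c2,"s3.png")
```

```text
[0.48241983 0.31226858 0.21103857] [-8.98146912e+01 -2.85621913e-01 -1.85012133e-03] 4.3 [-1.7139657  -0.54678937  1.71398625]
```

View pics/w3.png

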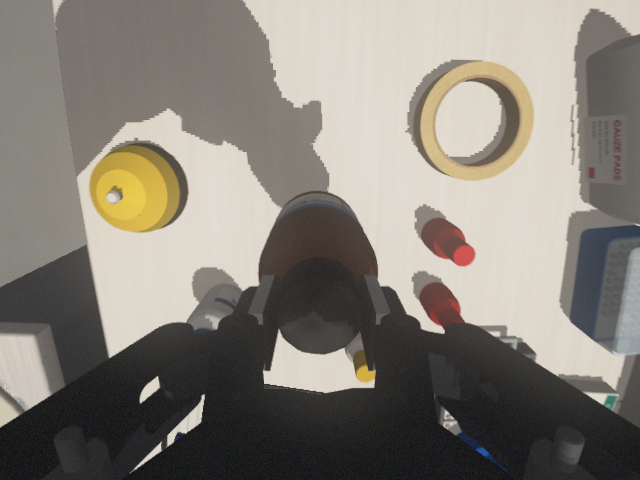

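View pics/s3.png

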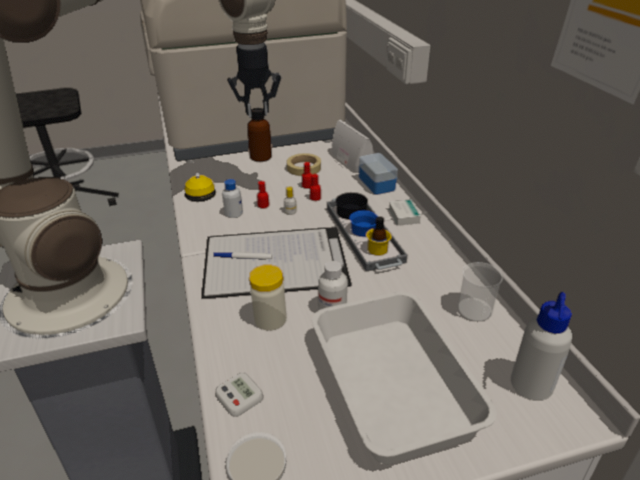

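Amber is held upright, and lifted clear. Next I'll move partway and take a closer look at the seats from the wrist.

Call:
play_rows:
  moves:
    - [[0, 0, 0], [0.016, -0.02, -0.025], 20]
    - [[0, 0, 0], [0.033, -0.02, -0.055], 20]
    - [[0, 0, 0], [0.05, -0.02, -0.085], 20]
    - [[0, 0, 0], [0.068, -0.02, -0.11], 20]
    - [[0, 0, 0], [0.068, -0.02, -0.11], 20]

```text
time: 4.85
ee_pos: [0.551, 0.1989, 0.2232]
tcp_rot: [-90.1, 0.1, -0.2]
wrist_force: [0.4, -0.1, -2.6]
opening: 0.0335
```

Run:
```python
from h import *
import pickle
c=camera("wrist");save(c,"w4.png");o=get_obs();print(o['ee_pos'],o['tcp_rot'],o['time'],o['wrist_force'])
pickle.dump(c,open("w4.pkl","wb"))
```

```text
[0.55018102 0.20030494 0.22331035] [-9.00291105e+01  7.77532873e-02 -1.55820662e-01] 4.9 [-0.81516531  0.04766973 -2.7587985 ]
```

View pics/w4.png

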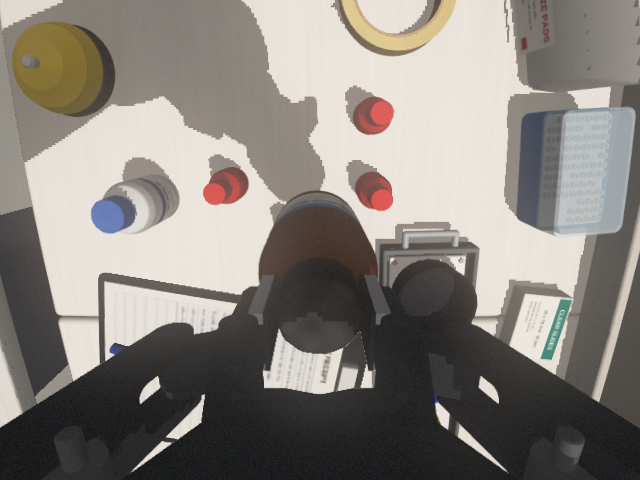

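Run:
```python
from m import *
for n,a,b,z in [("k",(162,190),(545.5,254),.048),("b",(238,134),(588,318),.046),("y",(306,78),(643,376),.054)]:
    a=(170+a[0]/2.85,200+a[1]/2.85);b=(200+b[0]/3.6,130+b[1]/3.6)
    print(n,onz(A,*a,z),onz(B,*b,z),tri(A,a,B,b))
# frame corners by eye, carrier frame top z=.024: scene
for p in [(77,222),(162,290),(388,100),(310,58)]:
    print("frame A",onz(A,170+p[0]/2.85,200+p[1]/2.85,.024))
for p in [(460,262),(600,487),(742,452)]:
    print("frame B",onz(B,200+p[0]/3.6,130+p[1]/3.6,.024))
c=pickle.load(open("w1.pkl","rb"))
for p in [(525,430),(708,440)]: print("w1",onz(c,220+p[0]/2.3-8.3,50+p[1]/2.3,.024), onz(c,220+p[0]/2.3,50+p[1]/2.3,.024))
c=pickle.load(open("w4.pkl","rb"))
for p in [(380,244),(477,244)]: print("w4 frame",onz(c,*p,.024))
print(proj(c,(.6655,.1036,.048)),proj(c,(.6655+.0385,.1036,.048)))
for k in range(0,360,45):
    print(k,proj(c,(.6655+.0395*np.cos(np.radians(k)),.1036+.0395*np.sin(np.radians(k)),.048)))
a=c["img"][200:380,350:530,::-1];cv2.imwrite("pics/w4c.png",cv2.resize(a,None,fx=3.3,fy=3.3,interpolation=cv2.INTER_CUBIC))
```

```text
k [0.6635 0.1043 0.048 ] [0.6654 0.0932 0.048 ] (array([0.6681, 0.1009, 0.0429]), np.float64(0.00032778171872124))
b [0.6657 0.0185 0.046 ] [0.6662 0.0117 0.046 ] (array([0.6682, 0.0162, 0.0429]), np.float64(0.0002856630767828208))
y [ 0.6646 -0.0626  0.054 ] [ 0.6712 -0.0714  0.054 ] (array([ 0.6713, -0.0675,  0.0495]), np.float64(0.00431932252654222))
frame A [0.7093 0.1561 0.024 ]
frame A [0.6051 0.1629 0.024 ]
frame A [ 0.6158 -0.1113  0.024 ]
frame A [ 0.7071 -0.112   0.024 ]
frame B [0.6174 0.1381 0.024 ]
frame B [ 0.6208 -0.1324  0.024 ]
frame B [ 0.7163 -0.1259  0.024 ]
w1 [0.6031 0.1618 0.024 ] [0.6132 0.1617 0.024 ]
w1 [0.703  0.1561 0.024 ] [0.7137 0.156  0.024 ]
w4 frame [0.6114 0.1595 0.024 ]
w4 frame [0.7106 0.1589 0.024 ]
[435.9464 304.8226] [474.0785 304.3006]
0 [475.0609 304.2856]
45 [466.8428 278.3717]
90 [439.5757 267.4618]
135 [409.8908 278.9137]
180 [396.3126 305.251 ]
225 [406.0685 330.1429]
270 [432.399  339.7664]
315 [460.5449 329.3381]
```

View pics/w4c.png

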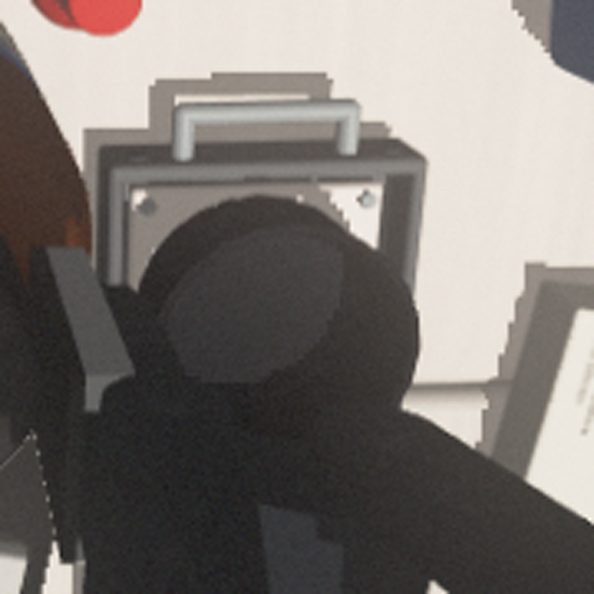

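Call:
play_rows:
  moves:
    - [[0, 0, 0], [0.03, 0, -0.026], 20]
    - [[0, 0, 0], [0.06, 0, -0.052], 20]
    - [[0, 0, 0], [0.09, 0, -0.078], 20]
    - [[0, 0, 0], [0.116, 0.015, -0.099], 20]
    - [[0, 0, 0], [0.116, 0.035, -0.099], 20]

```text
time: 5.4
ee_pos: [0.668, 0.1009, 0.1877]
tcp_rot: [-90.0, -0.0, -0.1]
wrist_force: [-1.0, 1.1, -3.4]
opening: 0.034
```

```bash
cat > look.py <<'E'
from h import *
import pickle,sys
k=sys.argv[1];D={}
for n in sys.argv[2:]:
    c=camera(n);save(c,f"{n}_{k}.png");D[n]=c
o=get_obs();print(o['ee_pos'],o['tcp_rot'],o['time'],o['wrist_force'],o['opening'])
pickle.dump(D,open(f"D{k}.pkl","wb"))
if "scene" in D and "side" in D:
    a=cv2.resize(D["scene"]["img"][170:310,170:330,::-1],(400,350),interpolation=cv2.INTER_CUBIC)
    b=cv2.resize(D["side"]["img"][120:260,300:460,::-1],(400,350),interpolation=cv2.INTER_CUBIC)
    cv2.imwrite(f"pics/both_{k}.png",np.hstack([a,b]))
E
python3 look.py 5 scene side
```

```text
[0.664645   0.10276105 0.18498199] [-9.00372387e+01  3.67262675e-01 -3.13345649e-02] 5.5 [-0.33321945  0.22141648 -2.51061774] 0.03409628536702458
```

View pics/both_5.png

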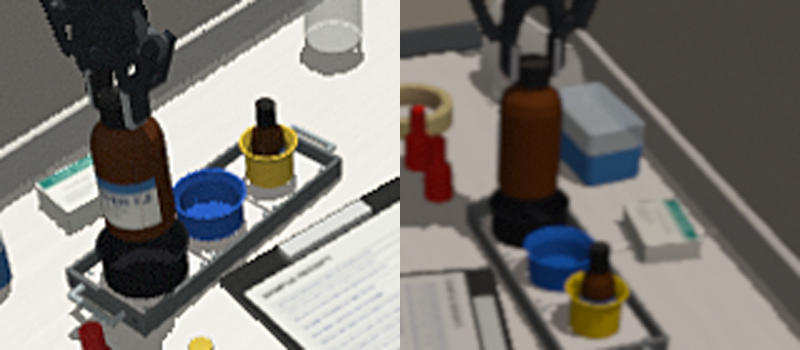

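Run:
```python
from m import *
E=pickle.load(open("D5.pkl","rb"))
brn=lambda H,S,V:(((H<15)|(H>170))&(S>90)&(V<140)&(V>25))
for n,bx in(("scene",(200,210,245,265)),("side",(335,150,372,200))):
    c=E[n];ce,s,m=blob(c,*bx,brn);print(n,ce,s)
    for r in range(s[1],s[1]+s[3],4):
        xs=np.where(m[r])[0];print(r,xs.min(),xs.max(),(xs.min()+xs.max())/2,end=" | ")
    print()
    for z in (.05,.07,.1,.13,.16): print(z,proj(c,(.666,.103,z-.005)))
```

```text
scene [223.2425 236.5837] [206 216  34  49 771]
216 229 229 229.0 | 220 208 232 220.0 | 224 207 234 220.5 | 228 206 235 220.5 | 232 207 234 220.5 | 236 208 236 222.0 | 240 210 236 223.0 | 244 233 237 235.0 | 248 233 238 235.5 | 252 234 238 236.0 | 256 235 239 237.0 | 260 213 237 225.0 | 264 216 233 224.5 | 
0.05 [226.6506 266.8482]
0.07 [225.5616 260.2525]
0.1 [223.8814 250.0479]
0.13 [222.1429 239.4529]
0.16 [220.3436 228.4467]
side [351.6344 176.5563] [ 340  154   25   46 1012]
154 345 359 352.0 | 158 341 362 351.5 | 162 341 363 352.0 | 166 341 364 352.5 | 170 341 363 352.0 | 174 341 363 352.0 | 178 341 363 352.0 | 182 340 363 351.5 | 186 340 362 351.0 | 190 340 362 351.0 | 194 340 361 350.5 | 198 344 359 351.5 | 
0.05 [350.4209 199.6   ]
0.07 [350.6282 192.7164]
0.1 [350.947  182.1556]
0.13 [351.2757 171.3009]
0.16 [351.6147 160.1388]
```

Call:
play_rows:
  moves:
    - [[0, 0, 0], [-0.001, 0.012, 0], 20]
    - [[0, 0, 0], [-0.001, 0.024, 0], 20]
    - [[0, 0, 0], [-0.001, 0.034, 0], 20]
    - [[0, 0, 0], [-0.001, 0.042, 0], 20]
    - [[0, 0, 0], [-0.001, 0.05, 0], 20]

```text
time: 6.0
ee_pos: [0.6648, 0.1031, 0.1393]
tcp_rot: [-90.0, -0.1, 0.0]
wrist_force: [1.8, 0.1, -1.3]
opening: 0.0338
```

Call:
play_rows:
  moves:
    - [[0, 0, 0], [0, 0.003, 0], 20]
    - [[0, 0, 0], [0, 0.006, 0], 20]
    - [[0, 0, 0], [0, 0.008, 0], 20]
    - [[0, 0, 0], [0, 0.01, 0], 20]
    - [[0, 0, 0], [0, 0.01, 0], 20]

```text
time: 6.5
ee_pos: [0.6649, 0.1027, 0.1301]
tcp_rot: [-90.0, -0.1, -0.0]
wrist_force: [2.2, -0.2, 2.0]
opening: 0.034
```

```bash
python3 look.py 6 scene side
```

```text
[0.66488292 0.10274788 0.13011238] [-8.99925159e+01 -6.37341583e-02 -4.98480537e-03] 6.6 [1.16990401 0.18284796 4.45237036] 0.03341789650524904
```

View pics/both_6.png

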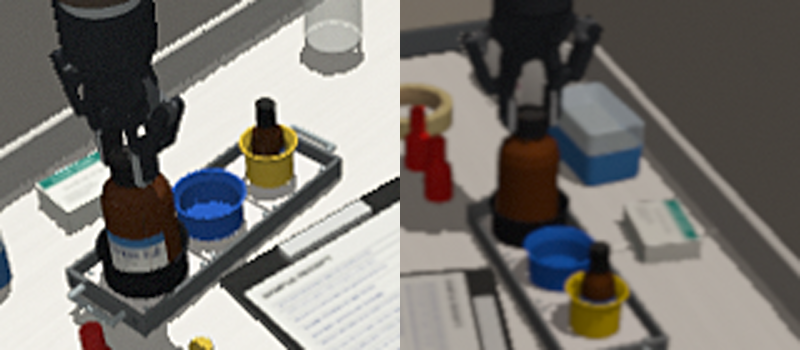

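The wrist height is exactly 14 mm above the grasp height, which is the seat floor, with light contact. The amber bottle is home, so I'll release.

Call:
play_rows:
  moves:
    - [[0, 0, 0], [0, 0, 0], 70]
    - [[0, 0, 0], [0, 0, 0], 70]
    - [[0, 0, 0], [0, 0, 0], 70]
    - [[0, 0, 0], [0, -0.01, 0], 70]
    - [[0, 0, 0], [0, -0.05, 0], 70]

```text
time: 7.1
ee_pos: [0.6628, 0.1025, 0.1756]
tcp_rot: [-90.1, 0.4, -0.0]
wrist_force: [1.3, 0.3, 0.9]
opening: 0.0597
```

Call:
play_rows:
  moves:
    - [[0, 0, 0], [0, -0.05, 0], 60]
    - [[0, 0, 0], [-0.045, -0.08, 0.016], 60]
    - [[0, 0, 0], [-0.09, -0.08, 0.032], 60]
    - [[0, 0, 0], [-0.135, -0.08, 0.048], 60]
    - [[0, 0, 0], [-0.18, -0.08, 0.064], 60]

```text
time: 7.6
ee_pos: [0.4829, 0.1671, 0.2602]
tcp_rot: [-90.0, -0.1, -0.0]
wrist_force: [0.6, 0.5, 1.4]
opening: 0.0511
```

```bash
python3 look.py 7 scene side wrist
```

```text
[0.48257968 0.16750415 0.26115046] [-89.95133828  -0.12313583   0.13697987] 7.75 [ 1.04335825  0.14672911 -0.09020551] 0.051515235231483755
```

View pics/both_7.png

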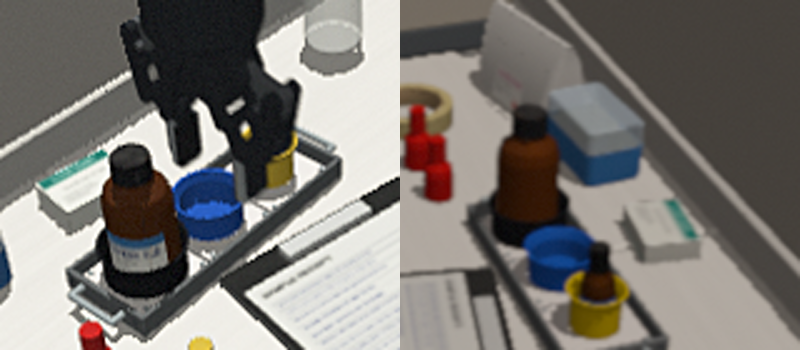

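View pics/wrist_7.png

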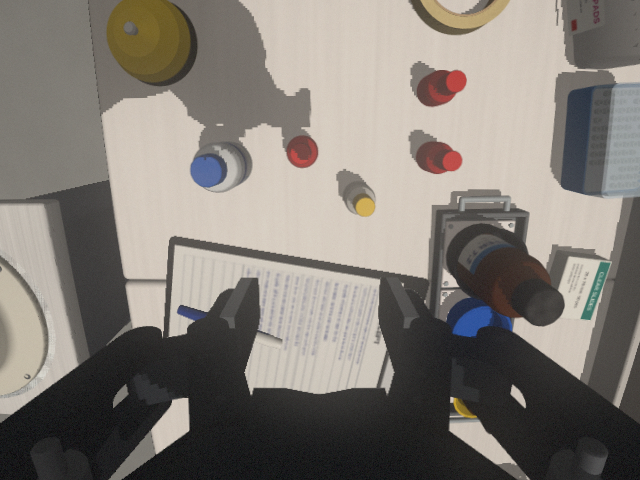

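Amber stands in the black seat. Blue cap at wrist (208,171).

Run:
```python
from m import *
c=pickle.load(open("D7.pkl","rb"))["wrist"]
print(onz(c,208,171,.095),onz(c,365,206,.072),onz(c,543,304,.149))
```

```text
[0.3836 0.2052 0.095 ] [0.5233 0.17   0.072 ] [0.6609 0.1052 0.149 ]
```

Call:
play_rows:
  moves:
    - [[0, 0, 0], [-0.045, 0, 0.017], 60]
    - [[0, 0, 0], [-0.09, 0.02, 0.034], 60]
    - [[0, 0, 0], [-0.102, 0.06, 0.038], 60]
    - [[0, 0, 0], [-0.102, 0.1, 0.038], 60]
    - [[0, 0, 0], [-0.102, 0.12, 0.038], 60]

```text
time: 8.25
ee_pos: [0.3821, 0.2045, 0.1369]
tcp_rot: [-90.1, 0.1, 0.0]
wrist_force: [0.2, 0.1, 0.4]
opening: 0.0511
```

```bash
python3 look.py 8 wrist
```

```text
[0.38162215 0.20404014 0.1347709 ] [-9.01459859e+01  2.55775208e-01  6.26339452e-03] 8.3 [ 0.33726236  0.68774087 -2.51929726] 0.05083207052892314
```

View pics/wrist_8.png

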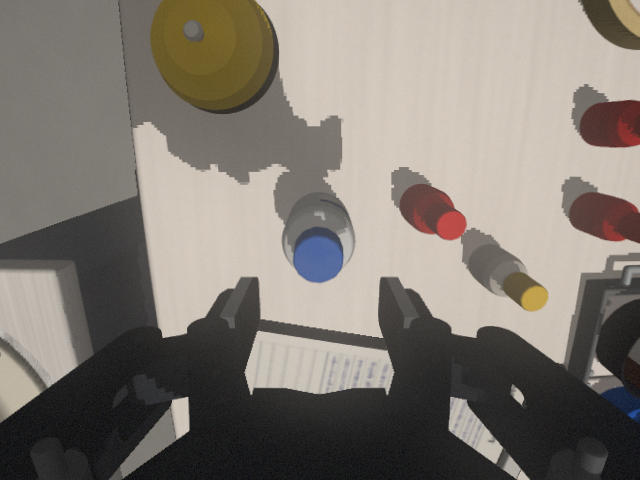

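Run:
```python
from m import *
c=pickle.load(open("D8.pkl","rb"))["wrist"]
print(onz(c,319,257,.095),onz(c,534,297,.072))
```

```text
[0.3811 0.2069 0.095 ] [0.5213 0.1708 0.072 ]
```

Call:
play_rows:
  moves:
    - [[0, 0, 0], [0, 0.025, 0.001], 60]
    - [[0, 0, 0], [0, 0.045, 0.001], 60]
    - [[0, 0, 0], [0, 0.055, 0.001], 60]
    - [[0, 0, 0], [0, 0.059, 0.001], 60]
    - [[0, 0, 0], [0, 0.059, 0.001], 60]

```text
time: 8.8
ee_pos: [0.3831, 0.2058, 0.0808]
tcp_rot: [-90.0, -0.0, -0.0]
wrist_force: [0.2, 0.0, -0.1]
opening: 0.051
```

Call:
play_rows:
  moves:
    - [[0, 0, 0], [0, 0, 0], 15]
    - [[0, 0, 0], [0, 0, 0], 15]
    - [[0, 0, 0], [0, 0, 0], 15]
    - [[0, 0, 0], [0, 0, 0], 15]
    - [[0, 0, 0], [0, 0, 0], 15]
  grip_force: 50

```text
time: 9.3
ee_pos: [0.3832, 0.2061, 0.0816]
tcp_rot: [-89.9, -0.1, 0.0]
wrist_force: [-1.4, -0.8, 5.7]
opening: 0.0274
```

Call:
play_rows:
  moves:
    - [[0, 0, 0], [0, -0.002, 0], 15]
    - [[0, 0, 0], [0, -0.01, 0], 15]
    - [[0, 0, 0], [0, -0.03, 0], 15]
    - [[0, 0, 0], [0, -0.07, 0], 15]
    - [[0, 0, 0], [0, -0.11, 0], 15]

```text
time: 9.8
ee_pos: [0.3821, 0.2055, 0.1916]
tcp_rot: [-90.0, 0.1, 0.0]
wrist_force: [0.0, -0.5, -0.5]
opening: 0.0273
```

```bash
python3 look.py 9 wrist
```

```text
[0.38382749 0.20640737 0.198485  ] [-8.97960925e+01 -3.79515558e-01 -5.00056166e-04] 9.85 [-2.20022402 -1.66891931  4.33619906] 0.027553862984167357
```

View pics/wrist_9.png

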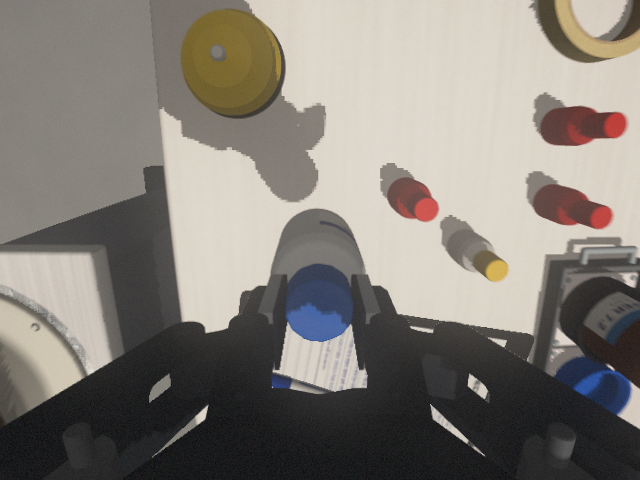

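Call:
play_rows:
  moves:
    - [[0, 0, 0], [0.03, -0.03, -0.012], 15]
    - [[0, 0, 0], [0.07, -0.05, -0.038], 15]
    - [[0, 0, 0], [0.11, -0.05, -0.064], 15]
    - [[0, 0, 0], [0.15, -0.05, -0.09], 15]
    - [[0, 0, 0], [0.19, -0.05, -0.116], 15]

```text
time: 10.35
ee_pos: [0.5742, 0.0884, 0.2407]
tcp_rot: [-90.0, -0.0, -0.0]
wrist_force: [1.0, 1.2, -0.0]
opening: 0.0273
```

Call:
play_rows:
  moves:
    - [[0, 0, 0], [0.04, 0, -0.03], 15]
    - [[0, 0, 0], [0.075, 0, -0.055], 15]
    - [[0, 0, 0], [0.0945, 0.02, -0.072], 15]
    - [[0, 0, 0], [0.0945, 0.06, -0.072], 15]
    - [[0, 0, 0], [0.0945, 0.09, -0.072], 15]

```text
time: 10.85
ee_pos: [0.6675, 0.0168, 0.1476]
tcp_rot: [-90.0, 0.1, -0.1]
wrist_force: [0.0, 0.3, -0.8]
opening: 0.0275
```

```bash
python3 look.py 10 scene side
```

```text
[0.66515381 0.01744737 0.14504653] [-9.00134625e+01  4.72580636e-01 -2.35578077e-02] 10.95 [-0.8728522  -0.06178662 -0.60611893] 0.02701726442119701
```

View pics/both_10.png

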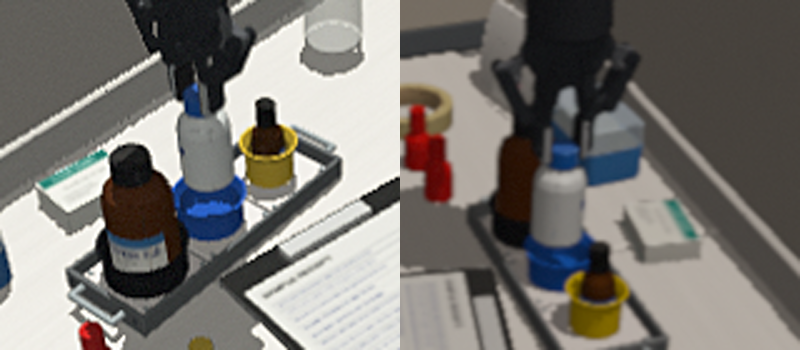

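Run:
```python
from m import *
E=pickle.load(open("D10.pkl","rb"))
for n,x0,x1,rows in(("scene",235,270,(222,226,230,234,238)),("side",345,382,(190,194,198,202,206,210))):
    c=E[n]
    hsv=cv2.cvtColor(c["img"],cv2.COLOR_RGB2HSV).astype(int)
    for r in rows:
        m=(hsv[r,x0:x1,1]<70)&(hsv[r,x0:x1,2]>60);xs=np.where(m)[0]+x0
        print(n,r,xs.min(),xs.max(),(xs.min()+xs.max())/2)
    for z in (.03,.06,.08,.1,.12): print(z,proj(c,(.6675,.018,z-.005)))
for n,bx in(("scene",(230,237,275,272)),("side",(345,205,382,240))):
    ce,s,m=blob(E[n],*bx,blu);print(n,ce,s)
```

```text
scene 222 235 267 251.0
scene 226 235 264 249.5
scene 230 235 263 249.0
scene 234 235 267 251.0
scene 238 235 267 251.0
0.03 [253.8398 253.3084]
0.06 [252.7687 243.6652]
0.08 [252.0356 237.0467]
0.1 [251.2867 230.2707]
0.12 [250.5216 223.3321]
side 190 354 374 364.0
side 194 353 381 367.0
side 198 353 381 367.0
side 202 353 381 367.0
side 206 353 381 367.0
side 210 353 381 367.0
0.03 [362.554  224.1677]
0.06 [363.0478 213.688 ]
0.08 [363.3855 206.5363]
0.1 [363.7303 199.2478]
0.12 [364.0824 191.8182]
scene [253.5629 253.5977] [239 241  30  25 517]
side [362.2613 224.336 ] [349 214  28  22 375]
```

Call:
play_rows:
  moves:
    - [[0, 0, 0], [0, 0.012, 0], 15]
    - [[0, 0, 0], [0, 0.022, 0], 15]
    - [[0, 0, 0], [0, 0.03, 0], 15]
    - [[0, 0, 0], [0, 0.037, 0], 15]
    - [[0, 0, 0], [0, 0.042, 0], 15]

```text
time: 11.45
ee_pos: [0.6672, 0.0179, 0.1081]
tcp_rot: [-90.0, -0.0, 0.0]
wrist_force: [-0.3, 0.4, -0.6]
opening: 0.0276
```

Call:
play_rows:
  moves:
    - [[0, 0, 0], [0, 0.003, 0], 15]
    - [[0, 0, 0], [0, 0.006, 0], 15]
    - [[0, 0, 0], [0, 0.009, 0], 15]
    - [[0, 0, 0], [0, 0.011, 0], 15]
    - [[0, 0, 0], [0, 0.011, 0], 15]

```text
time: 11.95
ee_pos: [0.6673, 0.0177, 0.0978]
tcp_rot: [-90.0, -0.0, -0.0]
wrist_force: [-0.9, -0.4, 2.5]
opening: 0.0271
```

```bash
python3 look.py 11 scene side
```

```text
[0.66728549 0.01774007 0.0977459 ] [-9.00003371e+01 -3.78519906e-02 -2.89689463e-03] 12.05 [ 0.22398665 -0.97147902  2.10867102] 0.027524322312479938
```

View pics/both_11.png

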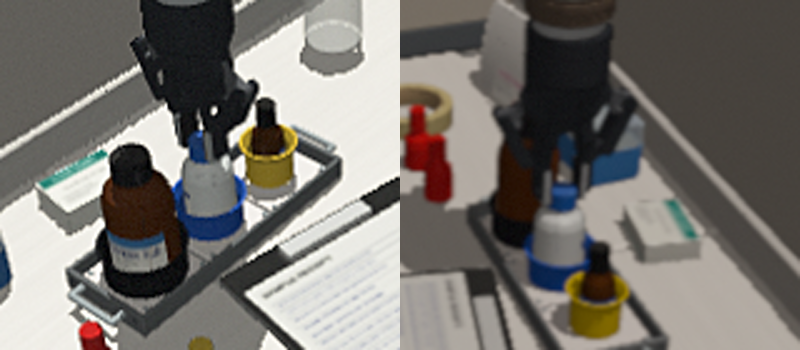

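Blue is home (z .0978, light contact). I'll release and move over the brown dropper.

Call:
play_rows:
  moves:
    - [[0, 0, 0], [0, 0, 0], 60]
    - [[0, 0, 0], [0, 0, 0], 60]
    - [[0, 0, 0], [0, 0, 0], 60]
    - [[0, 0, 0], [0, -0.015, 0], 60]
    - [[0, 0, 0], [0, -0.06, 0], 60]

```text
time: 12.55
ee_pos: [0.6652, 0.0177, 0.1541]
tcp_rot: [-90.0, 0.4, 0.0]
wrist_force: [1.1, 0.4, 0.3]
opening: 0.0512
```

Call:
play_rows:
  moves:
    - [[0, 0, 0], [0, -0.01, 0], 60]
    - [[0, 0, 0], [0, -0.01, -0.03], 60]
    - [[0, 0, 0], [0.005, -0.01, -0.06], 60]
    - [[0, 0, 0], [0.005, -0.01, -0.086], 60]
    - [[0, 0, 0], [0.005, -0.01, -0.086], 60]

```text
time: 13.05
ee_pos: [0.6722, -0.0712, 0.1681]
tcp_rot: [-90.0, -0.0, -0.2]
wrist_force: [0.7, -0.1, 0.4]
opening: 0.0519
```

```bash
python3 look.py 12 wrist
```

```text
[ 0.67223401 -0.06965106  0.16805124] [-9.00042990e+01 -4.08407471e-02 -1.30191658e-01] 13.1 [ 0.35032171  0.04105944 -0.04700074] 0.05104629788286239
```

View pics/wrist_12.png

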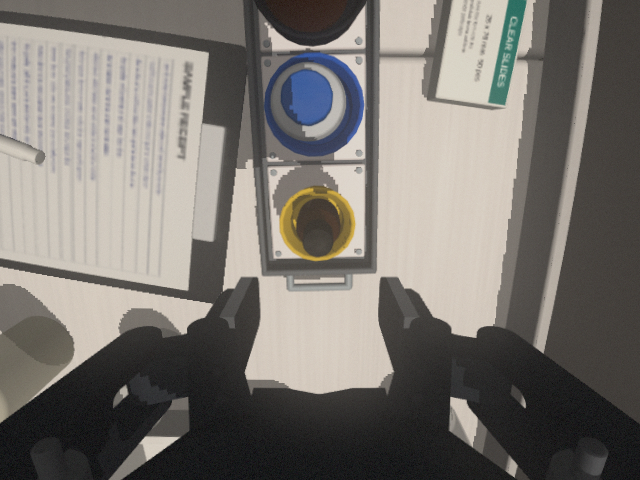

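Run:
```python
from m import *
c=pickle.load(open("D12.pkl","rb"))["wrist"]
ce,s,m=blob(c,265,170,370,275,lambda H,S,V:(H>15)&(H<38)&(S>100));print(s)
print("cap",onz(c,318,242,.100),"rim",onz(c,317,223,.054),"bluecap",onz(c,306,95,.111),"bluerim",onz(c,314,105,.046))
```

```text
[ 280  186   75   75 2452]
cap [ 0.6708 -0.0682  0.1   ] rim [ 0.67   -0.0675  0.054 ] bluecap [0.6649 0.0165 0.111 ] bluerim [0.6683 0.0165 0.046 ]
```

Call:
play_rows:
  moves:
    - [[0, 0, 0], [-0.001, 0.03, 0], 50]
    - [[0, 0, 0], [-0.001, 0.06, 0], 50]
    - [[0, 0, 0], [-0.001, 0.078, 0], 50]
    - [[0, 0, 0], [-0.001, 0.085, 0], 50]
    - [[0, 0, 0], [-0.001, 0.085, 0], 50]

```text
time: 13.6
ee_pos: [0.6709, -0.0674, 0.082]
tcp_rot: [-90.0, 0.1, 0.0]
wrist_force: [-0.4, 0.0, 0.8]
opening: 0.0423
```

Call:
play_rows:
  moves:
    - [[0, 0, 0], [0, 0, 0], 8]
    - [[0, 0, 0], [0, 0, 0], 8]
    - [[0, 0, 0], [0, 0, 0], 8]
    - [[0, 0, 0], [0, 0, 0], 8]
    - [[0, 0, 0], [0, 0, 0], 8]
  grip_force: 40

```text
time: 14.1
ee_pos: [0.6719, -0.0682, 0.0841]
tcp_rot: [-90.0, -0.2, -0.0]
wrist_force: [-0.3, 0.1, 5.8]
opening: 0.0184
```

Call:
play_rows:
  moves:
    - [[0, 0, 0], [0, -0.002, 0], 8]
    - [[0, 0, 0], [0, -0.01, 0], 8]
    - [[0, 0, 0], [0, -0.03, 0], 8]
    - [[0, 0, 0], [0, -0.07, 0], 8]
    - [[0, 0, 0], [0, -0.11, 0], 8]

```text
time: 14.6
ee_pos: [0.6705, -0.0682, 0.1934]
tcp_rot: [-90.0, 0.1, -0.0]
wrist_force: [-0.2, -0.3, 1.3]
opening: 0.0185
```

```bash
python3 look.py 13 wrist side
```

```text
[ 0.67281754 -0.06844221  0.1995289 ] [-9.00549399e+01 -5.21904844e-01 -5.27666293e-03] 14.7 [ 1.07287401 -0.30282284  0.93472109] 0.01803282037885249
```

View pics/wrist_13.png

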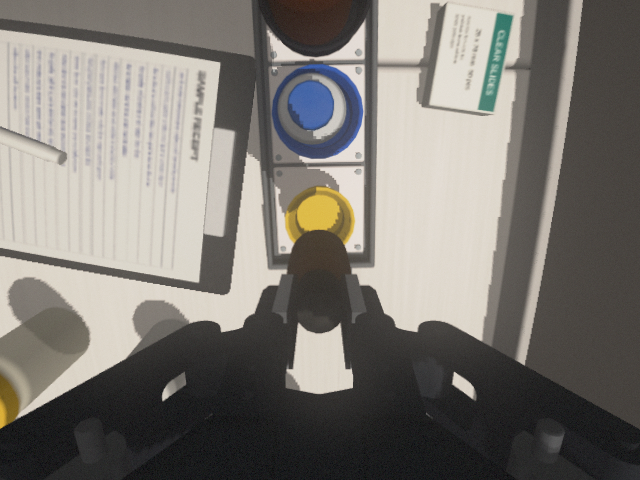

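View pics/side_13.png

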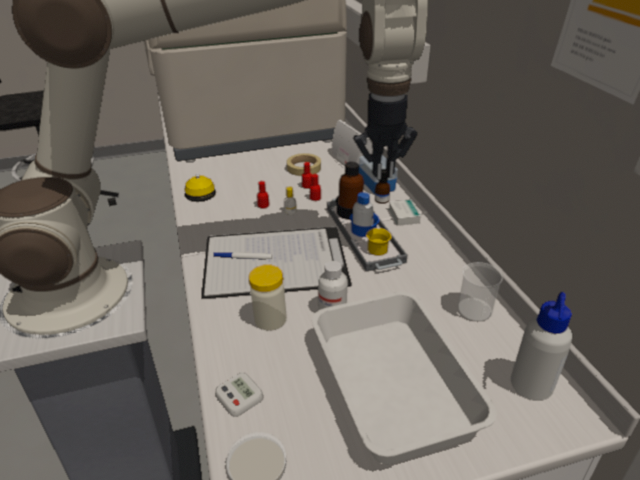

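Call:
play_rows:
  moves:
    - [[0, 0, 0], [-0.01, 0, -0.025], 8]
    - [[0, 0, 0], [-0.028, 0, -0.07], 8]
    - [[0, 0, 0], [-0.046, 0, -0.115], 8]
    - [[0, 0, 0], [-0.064, 0, -0.16], 8]
    - [[0, 0, 0], [-0.081, 0, -0.205], 8]

```text
time: 15.2
ee_pos: [0.5892, -0.2748, 0.1926]
tcp_rot: [-90.0, -0.0, 0.0]
wrist_force: [0.4, -0.5, -0.4]
opening: 0.0179
```

Call:
play_rows:
  moves:
    - [[0, 0, 0], [-0.016, 0, -0.04], 8]
    - [[0, 0, 0], [-0.032, 0, -0.08], 8]
    - [[0, 0, 0], [-0.04, 0.02, -0.107], 8]
    - [[0, 0, 0], [-0.04, 0.05, -0.107], 8]
    - [[0, 0, 0], [-0.04, 0.07, -0.107], 8]

```text
time: 15.7
ee_pos: [0.5491, -0.3812, 0.1202]
tcp_rot: [-89.9, 0.1, -0.1]
wrist_force: [0.4, 0.6, -1.2]
opening: 0.0183
```

```bash
python3 look.py 14 wrist side
```

```text
[ 0.54861575 -0.37971023  0.11887338] [-8.98215740e+01  2.54551423e-01 -3.87951614e-02] 15.8 [-0.31733986  0.19920811  0.10713235] 0.01851179424911296
```

View pics/wrist_14.png

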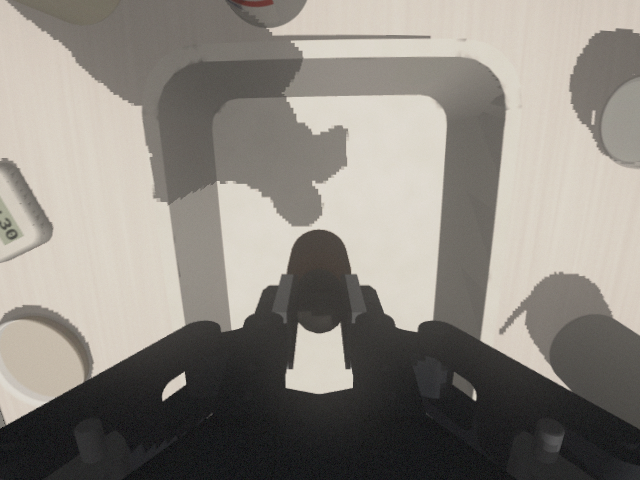

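View pics/side_14.png

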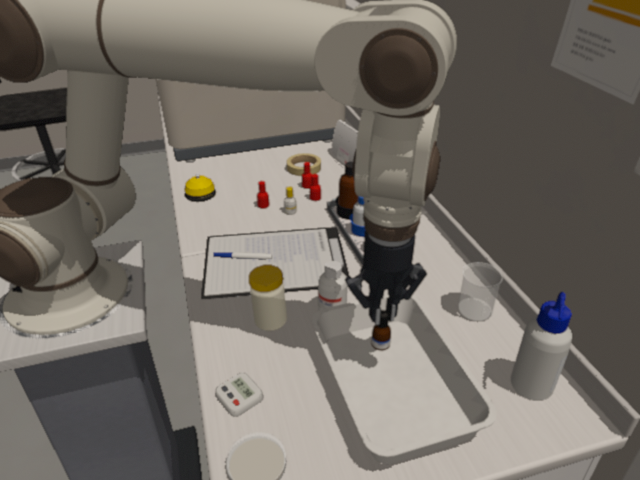

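Call:
play_rows:
  moves:
    - [[0, 0, 0], [0, 0.02, 0], 8]
    - [[0, 0, 0], [0, 0.035, 0], 8]
    - [[0, 0, 0], [0, 0.045, 0], 8]
    - [[0, 0, 0], [0, 0.052, 0], 8]
    - [[0, 0, 0], [0, 0.054, 0], 8]

```text
time: 16.3
ee_pos: [0.55, -0.38, 0.0678]
tcp_rot: [-90.0, 0.0, 0.0]
wrist_force: [0.1, -0.6, -0.8]
opening: 0.0185
```

Call:
play_rows:
  moves:
    - [[0, 0, 0], [0, 0.001, 0], 8]
    - [[0, 0, 0], [0, 0.002, 0], 8]
    - [[0, 0, 0], [0, 0.003, 0], 8]
    - [[0, 0, 0], [0, 0.003, 0], 8]
    - [[0, 0, 0], [0, 0.003, 0], 8]

```text
time: 16.8
ee_pos: [0.5502, -0.3803, 0.0655]
tcp_rot: [-90.0, -0.0, -0.0]
wrist_force: [-0.7, -0.3, -0.3]
opening: 0.0184
```

Call:
play_rows:
  moves:
    - [[0, 0, 0], [0, 0.001, 0], 8]
    - [[0, 0, 0], [0, 0.001, 0], 8]
    - [[0, 0, 0], [0, 0.002, 0], 8]
    - [[0, 0, 0], [0, 0.002, 0], 8]
    - [[0, 0, 0], [0, 0.002, 0], 8]

```text
time: 17.3
ee_pos: [0.5501, -0.3802, 0.0632]
tcp_rot: [-90.0, 0.0, -0.0]
wrist_force: [-0.0, -0.6, -0.4]
opening: 0.0182
```

Call:
play_rows:
  moves:
    - [[0, 0, 0], [0, 0.001, 0], 8]
    - [[0, 0, 0], [0, 0.001, 0], 8]
    - [[0, 0, 0], [0, 0.0015, 0], 8]
    - [[0, 0, 0], [0, 0.0015, 0], 8]
    - [[0, 0, 0], [0, 0.0015, 0], 8]

```text
time: 17.8
ee_pos: [0.5502, -0.3802, 0.0618]
tcp_rot: [-90.0, -0.0, -0.0]
wrist_force: [-0.1, -0.0, -0.3]
opening: 0.018
```

Call:
play_rows:
  moves:
    - [[0, 0, 0], [0, 0.0005, 0], 8]
    - [[0, 0, 0], [0, 0.001, 0], 8]
    - [[0, 0, 0], [0, 0.0015, 0], 8]
    - [[0, 0, 0], [0, 0.0015, 0], 8]
    - [[0, 0, 0], [0, 0.0015, 0], 8]

```text
time: 18.3
ee_pos: [0.5503, -0.3806, 0.0615]
tcp_rot: [-90.1, -0.1, -0.0]
wrist_force: [-1.7, -0.3, 7.2]
opening: 0.0186
```

```bash
python3 look.py 15 side
python3 - <<'E'
import cv2
a=cv2.imread("pics/side_15.png")[280:400,320:460];cv2.imwrite("pics/s15c.png",cv2.resize(a,None,fx=4,fy=4,interpolation=cv2.INTER_CUBIC))
E
```

```text
[ 0.55026599 -0.38062573  0.06152441] [-9.00672254e+01 -5.62608281e-02 -1.10308219e-02] 18.35 [-1.77134018  0.94591205  7.20338091] 0.01822872164635925
```

View pics/s15c.png

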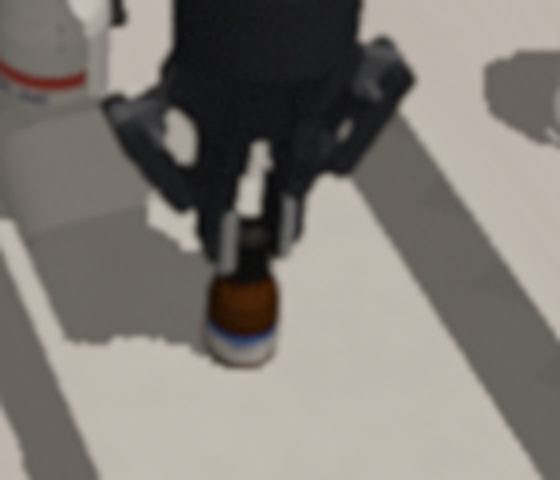

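Call:
play_rows:
  moves:
    - [[0, 0, 0], [0, -0.001, 0], 45]
    - [[0, 0, 0], [0, -0.001, 0], 45]
    - [[0, 0, 0], [0, -0.001, 0], 45]
    - [[0, 0, 0], [0, -0.012, 0], 45]
    - [[0, 0, 0], [0, -0.06, 0], 45]

```text
time: 18.85
ee_pos: [0.548, -0.3787, 0.1155]
tcp_rot: [-89.7, 0.4, 0.0]
wrist_force: [0.1, -1.0, -0.3]
opening: 0.0386
```

Call:
play_rows:
  moves:
    - [[0, 0, 0], [0, -0.05, 0], 45]
    - [[0, 0, 0], [0, -0.1, 0.02], 45]
    - [[0, 0, 0], [-0.003, -0.11, 0.065], 45]
    - [[0, 0, 0], [-0.006, -0.11, 0.11], 45]
    - [[0, 0, 0], [-0.009, -0.11, 0.155], 45]

```text
time: 19.35
ee_pos: [0.5411, -0.224, 0.2319]
tcp_rot: [-90.0, -0.1, -0.0]
wrist_force: [-1.1, 1.0, 0.9]
opening: 0.0384
```

Call:
play_rows:
  moves:
    - [[0, 0, 0], [-0.004, 0, 0.048], 45]
    - [[0, 0, 0], [-0.008, 0, 0.096], 45]
    - [[0, 0, 0], [-0.012, 0, 0.144], 45]
    - [[0, 0, 0], [-0.016, 0, 0.192], 45]
    - [[0, 0, 0], [-0.017, 0, 0.24], 45]

```text
time: 19.85
ee_pos: [0.5235, 0.0166, 0.2314]
tcp_rot: [-90.0, -0.1, -0.0]
wrist_force: [0.7, -0.1, 0.6]
opening: 0.0384
```

Call:
play_rows:
  moves:
    - [[0, 0, 0], [0, 0, 0.048], 45]
    - [[0, 0, 0], [0, 0, 0.096], 45]
    - [[0, 0, 0], [0, 0.02, 0.144], 45]
    - [[0, 0, 0], [0, 0.05, 0.156], 45]
    - [[0, 0, 0], [0, 0.07, 0.156], 45]

```text
time: 20.35
ee_pos: [0.5235, 0.1732, 0.1591]
tcp_rot: [-90.0, 0.0, 0.2]
wrist_force: [-0.1, -0.5, -0.4]
opening: 0.0383
```

```bash
python3 look.py 16 wrist side
```

```text
[0.52274685 0.17109388 0.15801535] [-9.00779121e+01  2.34032312e-01  8.00836247e-02] 20.45 [-0.92547781 -0.24674724 -0.19145197] 0.038167968299834536
```

View pics/wrist_16.png

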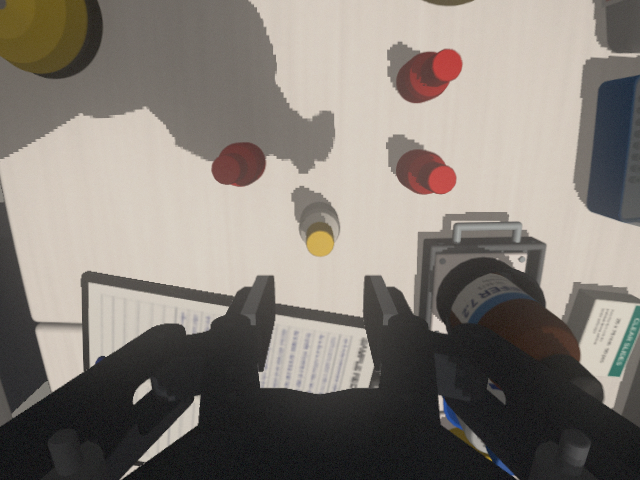

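View pics/side_16.png

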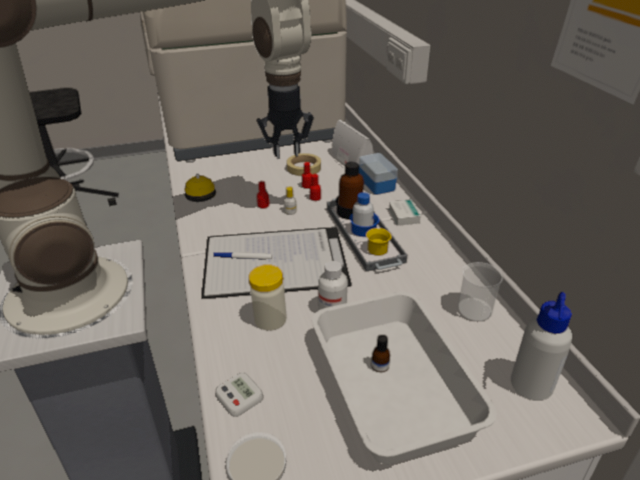

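Brown dropper stands upright in the tray (side 381,355). The yellow cap shows at wrist (320,243).

Run:
```python
from m import *
c=pickle.load(open("D16.pkl","rb"))["wrist"]
ce,s,m=blob(c,300,225,340,262,lambda H,S,V:(H>15)&(H<38)&(S>110));print(ce,s,onz(c,320,243.5,.072),onz(c,*ce,.068))
```

```text
[319.7952 242.8044] [307 230  27  26 547] [0.5233 0.1695 0.072 ] [0.5231 0.1687 0.068 ]
```

Call:
play_rows:
  moves:
    - [[0, 0, 0], [0, 0.04, -0.0015], 45]
    - [[0, 0, 0], [0, 0.075, -0.0015], 45]
    - [[0, 0, 0], [0, 0.095, -0.0015], 45]
    - [[0, 0, 0], [0, 0.105, -0.0015], 45]
    - [[0, 0, 0], [0, 0.105, -0.0015], 45]

```text
time: 20.95
ee_pos: [0.5242, 0.1689, 0.0556]
tcp_rot: [-90.0, 0.0, -0.0]
wrist_force: [0.1, 0.0, 0.6]
opening: 0.0385
```

Call:
play_rows:
  moves:
    - [[0, 0, 0], [0, 0, 0], 8]
    - [[0, 0, 0], [0, 0, 0], 8]
    - [[0, 0, 0], [0, 0, 0], 8]
    - [[0, 0, 0], [0, 0, 0], 8]
    - [[0, 0, 0], [0, 0, 0], 8]
  grip_force: 40

```text
time: 21.45
ee_pos: [0.5252, 0.1696, 0.0574]
tcp_rot: [-89.9, -0.2, 0.0]
wrist_force: [-1.1, -0.8, 7.0]
opening: 0.0181
```

Call:
play_rows:
  moves:
    - [[0, 0, 0], [0, -0.002, 0], 8]
    - [[0, 0, 0], [0, -0.01, 0], 8]
    - [[0, 0, 0], [0, -0.04, 0], 8]
    - [[0, 0, 0], [0, -0.08, 0], 8]
    - [[0, 0, 0], [0, -0.12, 0], 8]

```text
time: 21.95
ee_pos: [0.5237, 0.1692, 0.177]
tcp_rot: [-90.0, 0.0, 0.0]
wrist_force: [1.5, 0.5, 0.4]
opening: 0.0182
```

```bash
python3 look.py 17 wrist
```

```text
[0.52560681 0.16975579 0.1845212 ] [-8.98471020e+01 -4.69293307e-01  6.48810544e-04] 22.0 [-2.48888774 -0.81111132  4.72015363] 0.018086270172726317
```

View pics/wrist_17.png

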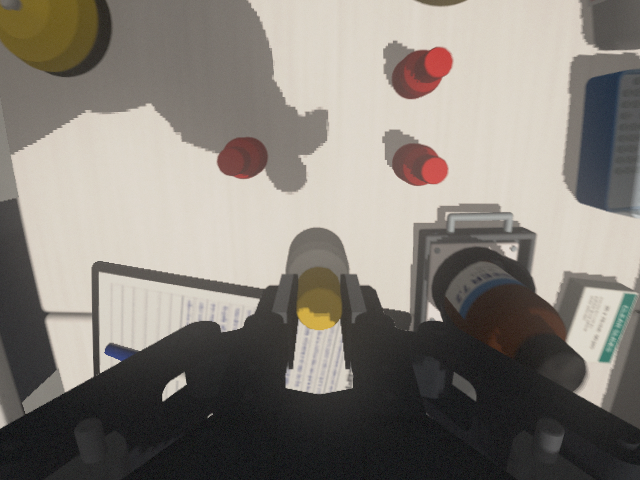

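Call:
play_rows:
  moves:
    - [[0, 0, 0], [0.01, -0.03, -0.03], 8]
    - [[0, 0, 0], [0.02, -0.05, -0.075], 8]
    - [[0, 0, 0], [0.03, -0.05, -0.122], 8]
    - [[0, 0, 0], [0.04, -0.05, -0.17], 8]
    - [[0, 0, 0], [0.065, -0.05, -0.205], 8]

```text
time: 22.5
ee_pos: [0.5887, -0.0383, 0.2269]
tcp_rot: [-90.0, -0.1, -0.0]
wrist_force: [0.3, 1.6, 0.3]
opening: 0.0185
```

Call:
play_rows:
  moves:
    - [[0, 0, 0], [0.04, 0, -0.015], 8]
    - [[0, 0, 0], [0.075, 0.01, -0.032], 8]
    - [[0, 0, 0], [0.082, 0.04, -0.032], 8]
    - [[0, 0, 0], [0.082, 0.075, -0.032], 8]
    - [[0, 0, 0], [0.082, 0.095, -0.032], 8]

```text
time: 23.0
ee_pos: [0.6706, -0.0679, 0.1269]
tcp_rot: [-90.0, 0.2, -0.0]
wrist_force: [-0.8, -0.4, -0.5]
opening: 0.0185
```

```bash
python3 look.py 18 scene side
```

```text
[ 0.66965113 -0.06764817  0.12674623] [-8.99670881e+01  3.26942577e-01 -4.74713316e-03] 23.1 [-1.59268472 -0.16188478  0.07725699] 0.018146668602722005
```

View pics/both_18.png

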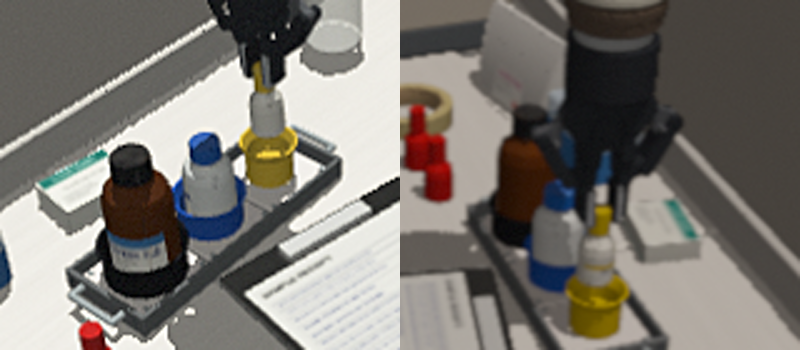

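Call:
play_rows:
  moves:
    - [[0, 0, 0], [0, 0.01, 0], 8]
    - [[0, 0, 0], [0, 0.019, 0], 8]
    - [[0, 0, 0], [0, 0.026, 0], 8]
    - [[0, 0, 0], [0, 0.032, 0], 8]
    - [[0, 0, 0], [0, 0.036, 0], 8]

```text
time: 23.6
ee_pos: [0.6711, -0.0677, 0.094]
tcp_rot: [-90.0, -0.0, 0.0]
wrist_force: [-0.5, -0.0, -0.9]
opening: 0.0185
```

Call:
play_rows:
  moves:
    - [[0, 0, 0], [0, 0.002, 0], 8]
    - [[0, 0, 0], [0, 0.004, 0], 8]
    - [[0, 0, 0], [0, 0.006, 0], 8]
    - [[0, 0, 0], [0, 0.008, 0], 8]
    - [[0, 0, 0], [0, 0.008, 0], 8]

```text
time: 24.1
ee_pos: [0.6711, -0.0677, 0.086]
tcp_rot: [-90.0, 0.0, -0.0]
wrist_force: [-0.0, -0.0, -1.1]
opening: 0.018
```

Call:
play_rows:
  moves:
    - [[0, 0, 0], [0, 0.0005, 0], 8]
    - [[0, 0, 0], [0, 0.001, 0], 8]
    - [[0, 0, 0], [0, 0.0015, 0], 8]
    - [[0, 0, 0], [0, 0.0015, 0], 8]
    - [[0, 0, 0], [0, 0.0015, 0], 8]

```text
time: 24.6
ee_pos: [0.6713, -0.0678, 0.0854]
tcp_rot: [-90.0, -0.0, -0.0]
wrist_force: [-1.6, -0.6, 6.2]
opening: 0.0182
```

```bash
python3 look.py 19 scene side
```

```text
[ 0.67133153 -0.06776671  0.08546039] [-9.00077323e+01 -4.87792994e-02 -2.25725032e-03] 24.7 [-1.62244471  0.13376244  5.85953431] 0.018071083449053022
```

View pics/both_19.png

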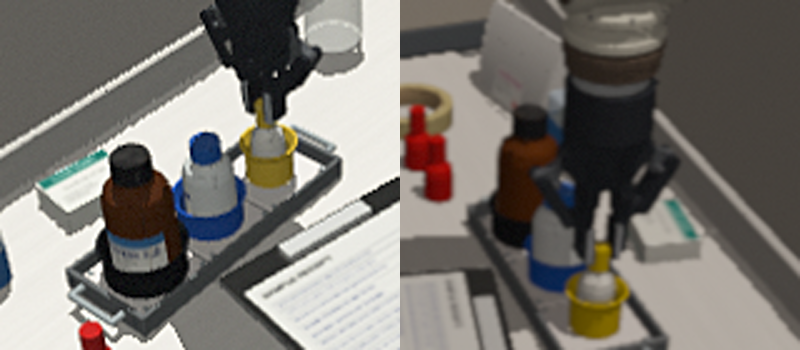

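Contact came exactly at the seat floor height (.0854). I'll release and retreat.

Call:
play_rows:
  moves:
    - [[0, 0, 0], [0, -0.001, 0], 45]
    - [[0, 0, 0], [0, -0.001, 0], 45]
    - [[0, 0, 0], [0, -0.001, 0], 45]
    - [[0, 0, 0], [0, -0.012, 0], 45]
    - [[0, 0, 0], [0, -0.05, 0], 45]

```text
time: 25.2
ee_pos: [0.6693, -0.0676, 0.1315]
tcp_rot: [-90.0, 0.4, -0.0]
wrist_force: [1.2, -0.1, -0.6]
opening: 0.0384
```

Call:
play_rows:
  moves:
    - [[0, 0, 0], [0, -0.05, 0], 45]
    - [[0, 0, 0], [0, -0.1, 0], 45]
    - [[0, 0, 0], [-0.045, -0.12, 0], 45]
    - [[0, 0, 0], [-0.09, -0.12, 0], 45]
    - [[0, 0, 0], [-0.135, -0.12, 0], 45]

```text
time: 25.7
ee_pos: [0.5353, -0.0677, 0.2559]
tcp_rot: [-90.0, -0.1, 0.0]
wrist_force: [0.4, -0.1, -0.0]
opening: 0.0385
```

Call:
play_rows:
  moves:
    - [[0, 0, 0], [-0.045, 0, 0], 45]
    - [[0, 0, 0], [-0.08, 0, 0], 45]
    - [[0, 0, 0], [-0.08, 0, 0], 45]
    - [[0, 0, 0], [-0.08, 0, 0], 45]
    - [[0, 0, 0], [-0.08, 0, 0], 45]

```text
time: 26.2
ee_pos: [0.4568, -0.0678, 0.2552]
tcp_rot: [-90.0, -0.0, 0.0]
wrist_force: [-0.5, 0.3, -0.5]
opening: 0.0385
```

```bash
python3 look.py 20 scene side wrist
```

```text
[ 0.45682197 -0.06770928  0.25444609] [-8.99916067e+01  4.68437496e-02  1.25351820e-02] 26.35 [ 0.4935202  -0.45042466  0.09211862] 0.03833718197010142
```

View pics/both_20.png

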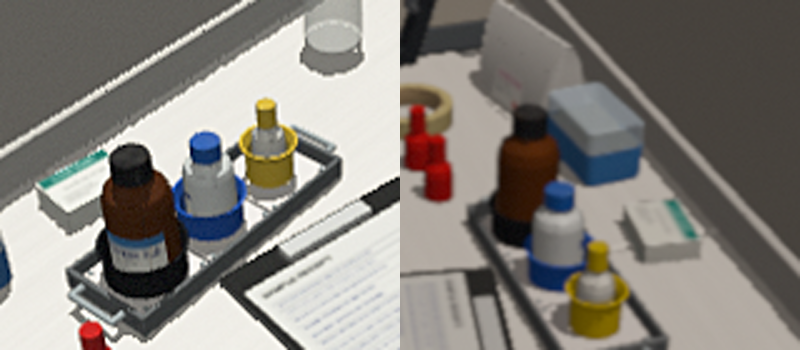

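View pics/side_20.png

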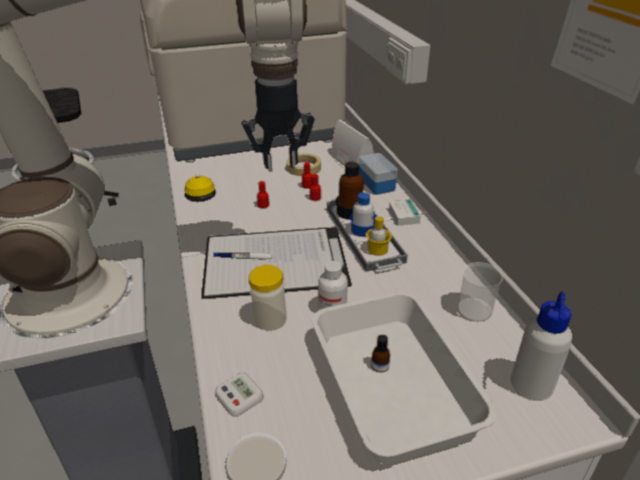

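View pics/wrist_20.png

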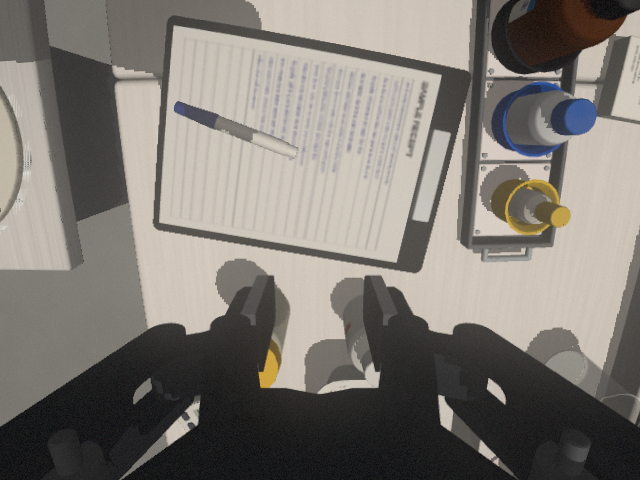

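All three bottles stand upright and seated in the carrier (side 350,190; 363,213; 378,237). The brown dropper is in the tray (381,355). The jar (267,297) and the white bottle (333,285) haven't moved. Handing in.

Run:
```python
from h import *
print(job_done())
```

```text
the job is handed in; nothing more can be done
None
```

The carrier is made up and the job is handed in at about 26 s of the 104 s allowed. I placed the black-capped amber bottle in the black seat, then the blue-capped bottle in the blue seat. The brown dropper then went from the yellow seat to the white tray, and the yellow-capped dropper went into the yellow seat. All were held by the cap and lowered to light contact.

**Seating:** When each carrier bottle touched down, the tool was above its grasp height by that seat's floor height (14, 16 and 28 mm), each within about 1 mm. The wrist force reading at the end of each move and look stayed below about 8 N.

**Last views:** The final views show all four bottles upright, the jar, white bottle and red droppers where they were, and the gripper clear of everything.

**Disagreement:** Heights worked out from the two fixed cameras came out about 5 mm too low. Sideways positions agreed with the wrist camera to about 3 mm for the bottles. One by-eye wrist reading of the black seat was about 5 mm off. I used the fixed-camera positions for the seats, and all three bottles went home without side load.

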